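# Pack a drive in its carton and fold the carton shut

### The job

Take the drive out of the leaning stand, slide it upright down into the slot of the insert in the open carton until it rests on the slot's floor, without dropping it. Then close the carton: fold down the two short side flaps first, then the long cover over them, so that all three lie flat. Leave the loose tools and the tape roll where they are.

Things in the scene. Friction and masses are not known exactly. Their poses are not given: they have to be found in the camera images.
- drive: flat drive, pale metal case, dark green underside that faces the robot, 100 (x) x 70 (y) x 12 mm (z; solid core 8 mm), about 0.1 kg. Origin: centre of its underside, a large face. It stands in the stand on a long edge, +y edge up, leaning away from the robot, y 0.45 rad from vertical; drawn out along its y. Its upper 20 mm stand clear of the stand, over the middle 54 mm the upper 40 mm.
- drive_mid (a point): centre of the drive's volume; axes as drive. The drive's upper edge (long edge at +y) is 35 mm from it along y.
- stand: metal stand with one leaning slot that holds the drive, fixed to the bench; base plate 120 x 135 x 6 mm, about 95 mm high. Slot 13 mm wide and 106 mm long, its walls rise towards +x of the stand, 0.45 rad from vertical. Origin on the bench near the middle of the base; z up, x away from the robot at yaw 0, y along the slot.
- carton: open brown cardboard carton, fixed to the bench, 130 (x) x 150 (y) x 95 mm (z, rim height), walls 4 mm. Origin at the centre of its underside; z up, x away from the robot at yaw 0. In it a grey insert with one upright slot along y in the middle. For fingers there is free room of 61 mm to either side (x) of the slot's middle at |y| < 28 mm above z = 35 mm.
- slot_floor (a point): centre of the slot's floor, 10 mm above the bench; axes as the carton. Slot 13 mm wide (x), 107 mm long (y); ribs beside it 55 mm high above its floor, but only 24 mm at |y| < 28 mm. A seated drive has its long edge along y, its centre 35 mm above this point and its upper edge 15 mm below the carton's rim.
- flap_left_hinge (a point): middle of the crease of the left side flap, on the rim of the carton's +y wall; axes as the carton. The flap is 60 mm long from the crease, 122 mm wide along x, 4 mm thick; closed, it lies level and points to -y of the carton.
- flap_right_hinge (a point): the same for the right side flap on the -y wall; closed, it points to +y of the carton.
- cover_hinge (a point): middle of the crease of the cover, on the rim of the carton's +x wall, 4.5 mm above the rim; axes as the carton. The cover is 128 mm long from the crease, 150 mm wide along y, 4 mm thick; closed, it lies level over both side flaps and points to -x of the carton.
- flap_left (a joint): angle of the left side flap, rad: 0 closed and level, 1.57 upright, larger leans outward, up to 2.4. All three creases are stiff: a flap stays where it is left; about 1 N at its edge moves it. Push it over from outside with the fingertips.
- flap_right (a joint): angle of the right side flap, likewise.
- cover (a joint): angle of the cover, likewise (0 closed, 1.57 upright, larger leans outward to +x).
- marker: felt marker with a white barrel, 135 mm long, 17 mm thick, loose on the bench between the work places; leave it alone. Origin at its middle, underside.
- side_cutter: hand side cutters, 154 x 54 x 15 mm, loose on the bench; leave alone. Origin at the middle, underside.
- tape_roll: roll of packing tape, 100 mm across, 25 mm high, loose on the bench at the back; leave alone. Origin at the centre of its underside.
There are look-alikes about, which are no part of the job. There is more than one size of the drive; the job needs the larger.

How it is judged (in metres and radians):
On the way, in this order (a step that is already met when the one before it is completed fails the run):
1. the drive stands seated in the carton's slot, let go, while the flaps and the cover are still open (z of drive_mid in the frame of slot_floor between 0.03 and 0.041 m and horizontal distance between drive_mid and slot_floor below 0.009 m and angle between the x axis of drive and the y axis of carton, either way round below 0.15 rad and angle between the z axis of drive and the x axis of carton, either way round below 0.2 rad and contact force between the fingers and drive below 0.05 N and value of joint each of flap_left, flap_right, cover above 0.8 rad), for 0.2 s.
2. both side flaps are folded down while the cover is still open (value of joint each of flap_left, flap_right below 0.15 rad and value of joint cover above 0.8 rad), for 0.1 s.
At the end, for the whole second after the job is handed in: The drive is at rest on edge in the slot (centre 30-41 mm over its floor and within 9 mm of its middle, long edge along it within 0.15 rad, upright within 0.2 rad); side flaps within 0.15 rad of level, the cover within 0.12 rad (z of drive_mid in the frame of slot_floor between 0.03 and 0.041 m and horizontal distance between drive_mid and slot_floor below 0.009 m and angle between the x axis of drive and the y axis of carton, either way round below 0.15 rad and angle between the z axis of drive and the x axis of carton, either way round below 0.2 rad and value of joint each of flap_left, flap_right below 0.15 rad and value of joint cover below 0.12 rad and linear speed of drive below 0.02 m/s); the robot touches nothing.
It fails at once if the cover is folded in before both side flaps are down (value of joint cover below 0.6 rad and value of joint any of flap_left, flap_right above 0.5 rad).
It fails at once if the drive is dropped (falls freely faster than 0.6 m/s) (contact force between the fingers and drive below 0.05 N and linear speed of drive above 0.6 m/s).
It fails at once if the marker, the side cutters or the tape roll is moved more than 30 mm (distance of any of marker, side_cutter, tape_roll from where it was at the start of the episode above 0.03 m).
It also fails if it takes over 61 s, if anything falls off the work surface, if the arm or the gripper's body presses on something with over 40 N, if the wrist force passes 120 N, or if a joint passes its speed limit or range.

### The arm

A 7-joint arm with a two-finger parallel gripper is mounted at the origin on a cart in front of the work surface, level with it; the furniture and walls round the work are solid. World frame = base frame: x ahead of the robot, y to its left, z up, the work surface at z = 0. Lengths are in m, angles in degrees, forces in N, time in s.
With the tool pointing down it reaches from about 0.4 to 0.875 m from the base axis. Payload 19.3 kg.
Tool frame: the origin (TCP) lies at the very end of the fingers, on their centre line; the grasp point (between the pads) lies 19 mm behind it; z points along the fingers, y is the line along which they close (so a half turn about z gives the same grasp; the last joint's range is limited). The gripper opens to 85 mm and grips with 20 to 120 N. Pads are 22 mm wide; open, the fingers measure 114 mm over their backs; the gripper's body (76 mm by 85 mm) begins 54 mm behind the grasp point. The pads swing forward as they close: fully open they stand 13 mm farther back than shut.
Start: joints at [-76.96, 29.874, -2.08, 91.645, 1.215, 58.505, -6.463], TCP at [0.183, 0.597, 0.231] pointing down, gripper open.
Joint ranges: [-166.77, 166.77], [-17.47, 122.26], [-85.68, 81.53], [9.62, 139.38], [-72.42, 252.41], [9.2, 110.78], [-144.41, 144.41]. Speed limits (degrees/s): [108.29, 108.29, 136.94, 136.94, 172.46, 172.46, 172.46].

### API

Orientations are given as a 3x3 rotation matrix whose columns are the frame's x, y, z axes.
In Python, from rig import env gives the robot as it stands.
- The arm moves only by the shell command python3 -m handwheel 'ROWS' [FORCE]. ROWS is JSON, a list of rows, each an object with "delta_rot": the turn, a rotation vector about the world's x, y, z in rad, a list of three; "offset": the shift along the world's x, y, z in cm, a list of three; "claw": the finger opening in cm, from 0 to 8.54. A call has 1 to 12 rows; each row is the pose to reach, as a shift and turn from the pose commanded when the call began; what a row does not reach only later rows make up. A row lasts 1/10 s, in which the tool goes at most 50 mm and 8.59 degrees, less where a joint would pass 70% of its speed; a pose out of reach is approached as far as the arm can. A call with a gripper value outside its range is refused whole. The fingers move at their own pace and stop on an object; FORCE is the grip in N (left out, the last holds). Time passes only in rows, so rows that repeat a pose let the fingers close. It gives the time, the measured TCP pose, the force, the opening and the grip force at its end, in the units of the state.
- env.sense(): the state, without advancing time (a new reading comes with each control period).
- env.grab_frame(name): name is "scene" or "top" or "wrist"; returns (picture, depth): 384x512x3 uint8, red, green, blue; 384x512 float32, m along the optical axis (not along the pixel's ray), 0 where there is no reading.
- env.camera_params(name): a dict with "fx", "fy", "cx", "cy" (pixels), "R" (3x3) and "t" (3): a world point X has camera coordinates R X + t. Camera axes: x right, y down, z forward; pixel columns grow to the right and rows downward; lengths in m; the calibration is good to about 2 mm. A picture is of the moment at which its call begins: read the wrist's pose just before it. camera_params takes no time and is no camera call; for the wrist camera it gives the pose at the moment of the call.
- env.job_done(): hands the job in; it is judged then, once.
The state is a dict: "time_s": time; "q": joint angles; "qvel": joint speeds; "effort": joint torques, N m; "tcp_pos": TCP position; "orientation": TCP orientation; "force": force on the tool from outside, world axes, zero at the start; "torque": the same for the moment, N m; "width": finger opening in m; "gripper_force": force on a finger pad.
Only numpy, scipy, OpenCV 4.12 (cv2) and the standard library are available. Lean on these libraries where they do the work, as an engineer would, in place of code of your own. Each camera call takes 0.05 s, during which the arm holds its last target. There are 200 camera calls.

## Working session

There is one attempt and no reset: what is moved stays moved. The work goes in short steps, Python scripts to look and compute and a shell command to move; the robot and the scene stay as the last step left them, time stands still between calls to the robot, and variables do not carry over. Pictures are saved under pics/ and viewed, at most 10 in all, crops included, and the job is handed in when it is done.

```bash
ls; mkdir -p pics; python3 - <<'E'
from rig import env
import cv2,numpy as np
s=env.sense();print(s['time_s'],s['tcp_pos'],s['orientation'],s['width'])
for n in ['scene','top']:
    p,d=env.grab_frame(n);c=env.camera_params(n);print(n,c)
    cv2.imwrite(f'pics/{n}0.png',cv2.resize(p[:,:,::-1],(768,576)));np.savez(f'{n}0.npz',p=p,d=d,**c)
E
```

```text
pics
0.0 [0.18328602 0.59716189 0.23072223] [[-9.55986439e-01  2.93410701e-01 -2.99573719e-04]
 [ 2.93410852e-01  9.55985801e-01 -1.10508428e-03]
 [-3.78553317e-05 -1.14434377e-03 -9.99999345e-01]] 0.08491014370328555
scene {'fx': 466.1905347298766, 'fy': 466.1905347298766, 'cx': 252.63510501991848, 'cy': 190.74710098162925, 'R': array([[ 0.56700812, -0.82369676, -0.00504255],
       [-0.58058001, -0.39529627, -0.71180595],
       [ 0.58431895,  0.40652736, -0.70235807]]), 't': array([-0.35963921,  0.40531255,  1.09580424])}
top {'fx': 478.2416815064911, 'fy': 478.2416815064911, 'cx': 263.13687510564273, 'cy': 196.9128644207591, 'R': array([[ 5.10959790e-04, -9.99995191e-01, -3.05903747e-03],
       [-9.82045170e-01,  7.52896625e-05, -1.88645905e-01],
       [ 1.88645229e-01,  3.10050345e-03, -9.82040409e-01]]), 't': array([-0.007487  ,  0.59994938,  1.16167595])}
```

View pics/scene0.png

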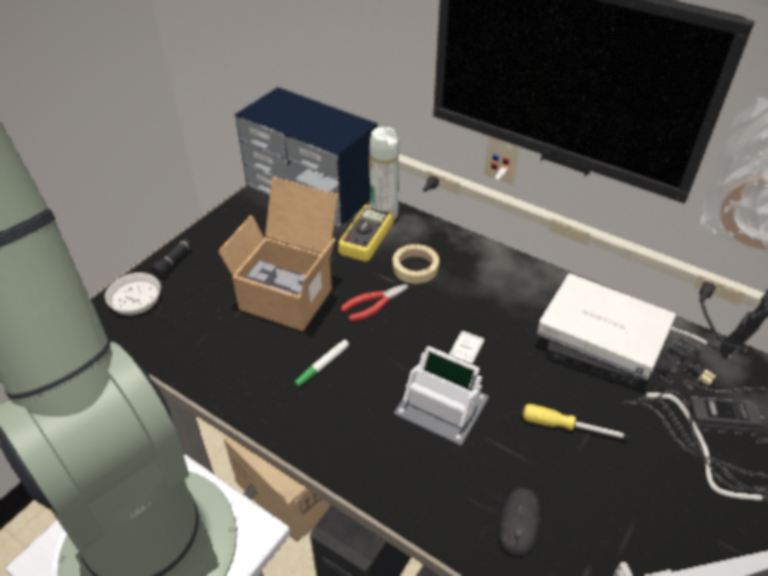

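View pics/top0.png

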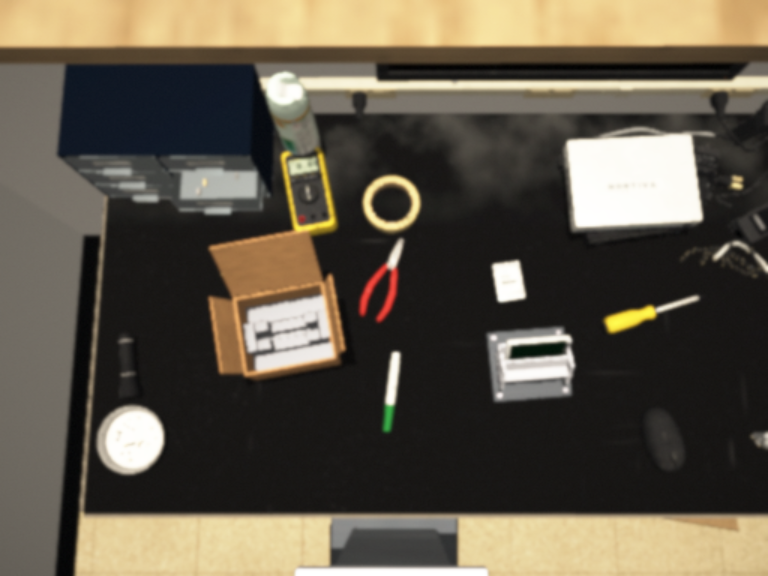

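The scene and top views show two drive-like things. One stands in the stand, with its green face to the robot, at top px (537,350). The other is a small white one lying flat at (508,281). The stand one fits (leaning, green underside, larger), and I'll confirm it in a crop. The carton is at (285,330), the marker at (392,390), the cutters at (383,280) and the tape at (391,203).

```bash
cat > h.py <<'E'
import numpy as np,cv2
def load(f):
    z=np.load(f);return z
def cloud(z):
    d=z['d'];v,u=np.mgrid[:d.shape[0],:d.shape[1]]
    c=np.stack([(u-z['cx'])/z['fx']*d,(v-z['cy'])/z['fy']*d,d],-1)
    w=(c-z['t'])@z['R']; w[d==0]=np.nan
    return w
E
python3 - <<'E'
from h import *
T=load('top0.npz');S=load('scene0.npz');W=cloud(T);V=cloud(S)
a=cv2.resize(T['p'][150:280,310:400],None,fx=4,fy=4,interpolation=2)[:, :, ::-1]
b=cv2.resize(T['p'][145:265,130:240],None,fx=4,fy=4,interpolation=2)[:, :, ::-1]
im=np.zeros((520,800,3),np.uint8);im[:520,:360]=a;im[:480,360:800]=b
cv2.imwrite('pics/crop1.png',im)
for n,P,im in(('top',W,T['p']),('scene',V,S['p'])):
    i=im.astype(int);x=P
    near=(x[...,0]>.4)&(x[...,0]<.8)&(x[...,1]<.1)&(x[...,1]>-.3)&(x[...,2]>.03)
    g=near&(i[...,1]>i[...,0]+8)&(i[...,1]>i[...,2]+3)
    q=x[g];print(n,'green',len(q))
    if len(q)>10:
        m=np.median(q,0);r=q[np.linalg.norm(q-m,axis=1)<.06];m=r.mean(0);u,s,vt=np.linalg.svd(r-m);print(m,vt,s/len(r)**.5,r.min(0),r.max(0), r[r[:,2].argmax()])
    q=x[near&~g];print('stand hi',np.nanmin(q,0),np.nanmax(q,0))
    k=(x[...,2]>.003)&(x[...,2]<.012)&(x[...,0]>.4)&(x[...,0]<.75)&(x[...,1]<.05)&(x[...,1]>-.3)&(i.min(-1)>60)
    q=x[k].astype(np.float32)[:,:2];print('base',cv2.minAreaRect(q),len(q))
    c=(x[...,2]>.085)&(x[...,2]<.1)&(x[...,0]>.4)&(x[...,0]<.85)&(x[...,1]>.1)&(x[...,1]<.5)
    q=x[c].astype(np.float32)[:,:2];print('rim',cv2.minAreaRect(q),len(q))
    k=(x[...,2]>.06)&(x[...,2]<.075)&(x[...,0]>.4)&(x[...,0]<.85)&(x[...,1]>.1)&(x[...,1]<.5)&(i.min(-1)>100)
    q=x[k].astype(np.float32)[:,:2];print('ribs',cv2.minAreaRect(q) if len(q) else 0,len(q))
E
```

```text
top green 212
[ 0.50398047 -0.23904764  0.08812071] [[-0.07752344  0.99698238  0.00403004]
 [-0.40124056 -0.02749878 -0.91555985]
 [ 0.91268622  0.07259436 -0.40216157]] [0.02410337 0.00882442 0.00111988] [ 0.49519431 -0.28132022  0.07182779] [ 0.51284203 -0.19834337  0.10407567] [ 0.50711699 -0.20034316  0.10407567]
stand hi [ 0.44654148 -0.29990875  0.03021782] [0.7957708  0.09999702 0.91534311]Traceback (most recent call last):
  File "<stdin>", line 16, in <module>
cv2.error: OpenCV(4.12.0) /io/opencv/modules/imgproc/src/convhull.cpp:143: error: (-215:Assertion failed) total >= 0 && (depth == CV_32F || depth == CV_32S) in function 'convexHull'
```

View pics/crop1.png

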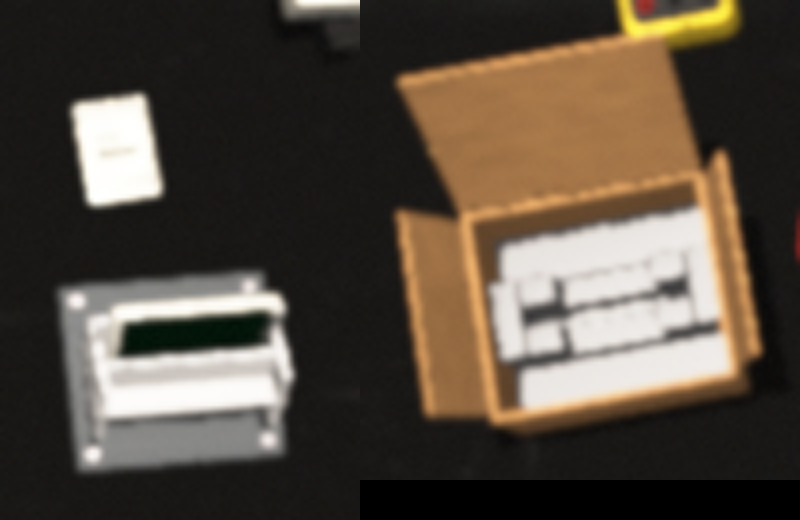

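The crop settles it. The big drive, about 84 mm of green face visible, sits in the stand at crop px (195,335). The thing at (115,150) is the smaller drive lying flat, a look-alike. The carton slot runs along crop px (525,310) to (690,285).

```bash
python3 - <<'E'
from h import *
T=load('top0.npz');S=load('scene0.npz')
for n,Z in(('top',T),('scene',S)):
    x=cloud(Z);i=Z['p'].astype(int)
    def box(name,z0,z1,x0,x1,y0,y1,m=None):
        k=(x[...,2]>z0)&(x[...,2]<z1)&(x[...,0]>x0)&(x[...,0]<x1)&(x[...,1]>y0)&(x[...,1]<y1)
        if m is not None:k&=m
        q=x[k].astype(np.float32)[:,:2]
        print(n,name,len(q),cv2.minAreaRect(np.ascontiguousarray(q)) if len(q)>5 else '')
        return x[k]
    br=i.min(-1)>90
    box('base',-.004,.014,.38,.62,-.36,-.12,i.min(-1)>50)
    box('rim',.088,.099,.4,.85,.05,.5)
    q=box('ribs',.045,.08,.4,.85,.05,.5,br);print(np.percentile(q[:,2],[5,50,95]) if len(q) else '')
    gr=(i[...,1]>i[...,0]+8)&(i[...,1]>i[...,2]+3)
    q=box('green',.06,.13,.45,.6,-.33,-.12,gr)
    if len(q)>10:
        m=q.mean(0);u,s,vt=np.linalg.svd(q-m);print(m,vt,s/len(q)**.5,q.min(0),q.max(0))
    for a in('marker',(-.001,.03,.4,.6,.05,.17)),('cut',(.003,.03,.55,.75,0.02,.2)):pass
    q=box('flaps/carton all',.03,.25,.4,.85,.08,.5,(i[...,0]>i[...,2]+25));print(q.min(0),q.max(0))
    q=box('standhigh',.08,.13,.4,.62,-.36,-.12);print(q.min(0),q.max(0))
x=cloud(T);print('hmap carton (x rows, y cols) cm')
for X in np.arange(.66,.5,-.01):
    print('%.2f'%X,' '.join('%3.0f'%(1000*np.nanmedian(v)) if len(v) else '  .' for Y in np.arange(.37,.16,-.01) for v in [x[...,2][(abs(x[...,0]-X)<.005)&(abs(x[...,1]-Y)<.005)]]))
E
```

```text
top base 1423 ((0.5259384512901306, -0.24314004182815552), (0.19607579708099365, 0.15077021718025208), 4.685331344604492)
top rim 782 ((0.6481499671936035, 0.27982649207115173), (0.4446418583393097, 0.2789125144481659), 24.38031005859375)
top ribs 1552 ((0.706220805644989, 0.2409902811050415), (0.44981148838996887, 0.2598893940448761), 40.64564895629883)
[0.05405114 0.07221843 0.07809063]
top green 212 ((0.5037869215011597, -0.2398703694343567), (0.012974468059837818, 0.08343952894210815), 4.050018310546875)
[ 0.50398047 -0.23904764  0.08812071] [[-0.07752344  0.99698238  0.00403004]
 [-0.40124056 -0.02749878 -0.91555985]
 [ 0.91268622  0.07259436 -0.40216157]] [0.02410337 0.00882442 0.00111988] [ 0.49519431 -0.28132022  0.07182779] [ 0.51284203 -0.19834337  0.10407567]
top flaps/carton all 4981 ((0.6593576669692993, 0.19127914309501648), (0.3718836307525635, 0.21193888783454895), 10.998163223266602)
[0.46206928 0.08004765 0.03000042] [0.84999518 0.32514525 0.22133203]
top standhigh 461 ((0.4992207884788513, -0.23959949612617493), (0.0505257286131382, 0.11382868885993958), 6.30060911
[... 2127 characters left out ...]
1  -0   1   2   1   .   .   . 149 134 108  61  22  22  23  24 900 908 909 909
0.56   0   2   0   3   2   1   2   .   . 150 136 112  77  23  21  24  39  33  34  36  36
0.55   1   1  -1  -0   1  -0   1   .   . 150 141 118  97  66  66  66  64  36  34  34  32
0.54   1   1   1   1   1   1   1   .   . 149 145 121  98  66  64  57  45  15  14  10  11
0.53   1   1   0   2   1   2   3   .   .   . 147 128 101  68  65  46  65  34  34  34  36
0.52   2   1   2   0   1   2  -1   .   .   . 150 134 106  74  66  66  67  56  35  34  34
0.51   1   1  -0  -0  -0   1  -1   4   .   . 149 137 108  84  65  63  51  38  24  23  22
0.50  -0   1   1   2   2   1   1   1   .   . 153 142 118  78  24  21  25  24  23  23  22
```

```bash
python3 -m handwheel '[{"offset":[0,0,15],"delta_rot":[0,0,-0.3],"claw":4.5},{"offset":[0,0,20],"delta_rot":[0,0,-0.6],"claw":4.5},{"offset":[0,0,20],"delta_rot":[0,0,-0.6],"claw":4.5},{"offset":[5,-8,20],"delta_rot":[0,0,-0.8],"claw":4.5},{"offset":[24,-40,20],"delta_rot":[0,0,-1.19],"claw":4.5},{"offset":[24,-40,20],"delta_rot":[0,0,-1.19],"claw":4.5},{"offset":[24,-40,20],"delta_rot":[0,0,-1.19],"claw":4.5},{"offset":[24,-40,20],"delta_rot":[0,0,-1.19],"claw":4.5},{"offset":[24,-40,20],"delta_rot":[0,0,-1.19],"claw":4.5},{"offset":[24,-40,20],"delta_rot":[0,0,-1.19],"claw":4.5},{"offset":[24,-40,20],"delta_rot":[0,0,-1.19],"claw":4.5},{"offset":[24,-40,20],"delta_rot":[0,0,-1.19],"claw":4.5}]'
python3 - <<'E'
from rig import env
import cv2,numpy as np
from h import *
c=env.camera_params('wrist');p,d=env.grab_frame('wrist');s=env.sense();print(s['time_s'],s['tcp_pos'],s['orientation'],s['q'])
print(c['R'],-c['R'].T@c['t'],c['fx'])
cv2.imwrite('pics/w1.png',cv2.resize(p[:,:,::-1],(768,576)));np.savez('w1.npz',p=p,d=d,**c)
E
```

```text
time_s: 1.3
tcp_pos: [0.412, 0.2153, 0.43]
orientation: [[-0.083, 0.997, -0.0], [0.997, 0.083, 0.0], [0.0, -0.0, -1.0]]
force: [0.9, 1.0, 0.4]
width: 0.0452
gripper_force: 0.0
1.35 [0.41574482 0.20822399 0.43086706] [[-7.52622533e-02  9.97161732e-01  2.01806015e-03]
 [ 9.97163424e-01  7.52637694e-02 -6.86002292e-04]
 [-8.35942047e-04  1.96070569e-03 -9.99997728e-01]] [-57.88697327   5.14226647  26.44110604  97.84722629  -2.24676679
  77.47726126 -26.73719516]
[[ 9.96540932e-01  8.31032225e-02  1.60700392e-04]
 [ 7.99027823e-02 -9.58690430e-01  2.72998544e-01]
 [ 2.28411207e-02 -2.72041383e-01 -9.62014433e-01]] [0.40576254 0.28269301 0.57320677] 324.8497403212123
```

View pics/w1.png

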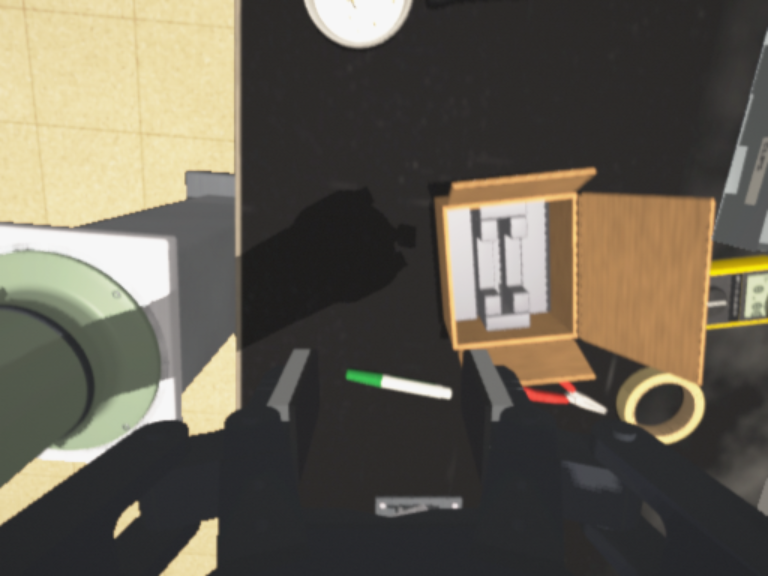

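The wrist view shows the carton from above: rim corners near (440,198), (575,192), (580,338) and (455,348), with the slot at about (502,265) running vertically. The marker is at (400,384).

```bash
cat > car.py <<'E'
from h import *
from scipy.spatial import cKDTree
from scipy.optimize import minimize
def fitcarton(f):
    x=cloud(load(f));i=load(f)['p'].astype(int)
    k=(abs(x[...,0]-.55)<.14)&(abs(x[...,1]-.19)<.15)
    q=x[k&(x[...,2]>.0)&(x[...,2]<.115)]
    # insert surfaces (grey) by color
    g=k&(np.ptp(i,axis=-1)<25)&(i.min(-1)>70)&(x[...,2]>.02)
    r=x[g&(x[...,2]>.055)&(x[...,2]<.072)];hx=x[g]
    # rim model: fit rectangle outline 130x150 (mid-wall 126x146) to pts z in .09-.099
    rim=x[k&(x[...,2]>.089)&(x[...,2]<.099)][:,:2]
    def cost(p):
        c,s=np.cos(p[2]),np.sin(p[2]);d=rim-p[:2];u=np.c_[c*d[:,0]+s*d[:,1],-s*d[:,0]+c*d[:,1]]
        a=np.abs(u)-[.063,.073];o=np.maximum(a,0);sd=np.linalg.norm(o,axis=1)+np.minimum(a.max(1),0)
        return np.minimum(abs(sd),.008).sum()
    best=min((minimize(cost,[.55+a,.19+b,y],method='Nelder-Mead',options=dict(xatol=1e-5,fatol=1e-6)) for a in(-.02,0,.02) for b in(-.02,0,.02) for y in(-.1,.1,.2)),key=lambda o:o.fun)
    return best.x,best.fun/len(rim),len(rim),r,hx,x,i
if __name__=='__main__':
    for f in('top0.npz','scene0.npz','w1.npz'):
        p,c,n,r,hx,x,i=fitcarton(f);print(f,p,np.degrees(p[2]),c,n)
        R=np.array([[np.cos(p[2]),-np.sin(p[2])],[np.sin(p[2]),np.cos(p[2])]])
        u=(r[:,:2]-p[:2])@R;
        if len(u): print(' ribs',len(u),np.percentile(u,[2,98],axis=0),cv2.minAreaRect(np.ascontiguousarray(r[:,:2].astype(np.float32))))
        u=np.c_[(x.reshape(-1,3)[:,:2]-p[:2])@R,x.reshape(-1,3)[:,2]]
        if f=='w1.npz':
          for X in np.arange(.06,-.061,-.005):
            print('%4.0f'%(1000*X),' '.join('%3.0f'%(1000*np.median(v)) if len(v) else '  .' for Y in np.arange(.07,-.071,-.01) for v in [u[(abs(u[:,0]-X)<.0025)&(abs(u[:,1]-Y)<.005),2]]))
E
python3 car.py
```

```text
top0.npz [0.53993645 0.17293952 0.19080956] 10.932582622412939 0.0014603132155453352 463
 ribs 532 [[-0.02371693 -0.06446123]
 [ 0.02401594  0.07045373]] ((0.5397233963012695, 0.17559318244457245), (0.04921179637312889, 0.13738016784191132), 10.709441184997559)
scene0.npz [0.53622443 0.17555929 0.18941343] 10.852590254746303 0.0025151183009672934 300
 ribs 252 [[-0.0248109  -0.07767676]
 [ 0.02327603  0.06953621]] ((0.5361566543579102, 0.17135217785835266), (0.05314832180738449, 0.14942200481891632), 11.737719535827637)
w1.npz [0.53737476 0.17240287 0.18616682] 10.666573010783877 0.0013291650222706012 1366
 ribs 1267 [[-0.02352019 -0.07011378]
 [ 0.02411302  0.06306303]] ((0.5388337969779968, 0.16867749392986298), (0.04941291734576225, 0.13684986531734467), 10.802163124084473)
  60  92  61  61  59  59  57  59  58  56  58  59  56  58  57  63
  55  95  23  23  23  23  23  23  23  22  23  23  23  23  23  59
  50  96  23  23  23  23  23  23  23  23  23  23  23  23  23  66
  45  96  23  23  23  23  23  23  23  23  22  23  22  23  22  60
  40  96  23  23  23  23  23  23  23  23  22  23  23
[... 612 characters left out ...]
65  66  66  35  35  34  35  34  50  65  65  66  79
 -15  95  66  66  66  66  35  35  34  35  35  52  66  66  66  77
 -20  95  65  66  66  65  35  35  35  34  35  51  66  65  66  79
 -25  96  48  35  42  29  23  23  21  22  23  33  35  35  39  56
 -30  95  23  23  23  23  22  23  23  22  24  23  23  22  22  61
 -35  96  23  23  23  23  23  23  23  23  23  23  23  23  23  60
 -40  96  23  23  22  23  22  23  22  22  23  23  23  23  23  64
 -45  95  22  22  23  23  23  23  23  23  23  23  23  23  23  59
 -50  95  23  23  23  23  23  23  23  23  23  23  23  22  23  60
 -55 505   .   .  22   .  23   .   .  22   .  23   .   .   .  79
 -60 504  96 489  97  95  95  96  96  96  96  96  96  96  96  95
```

```bash
python3 -m handwheel '[{"offset":[6,-21,-8],"delta_rot":[0,0,0],"claw":4.5},{"offset":[6,-21,-8],"delta_rot":[0,0,0],"claw":4.5},{"offset":[6,-21,-8],"delta_rot":[0,0,0],"claw":4.5},{"offset":[6,-21,-8],"delta_rot":[0,0,0],"claw":4.5},{"offset":[12.2,-43.3,-24],"delta_rot":[-0.034,0.439,0],"claw":4.5},{"offset":[12.2,-43.3,-24],"delta_rot":[-0.034,0.439,0],"claw":4.5},{"offset":[12.2,-43.3,-24],"delta_rot":[-0.034,0.439,0],"claw":4.5},{"offset":[12.2,-43.3,-24],"delta_rot":[-0.034,0.439,0],"claw":4.5},{"offset":[12.2,-43.3,-24],"delta_rot":[-0.034,0.439,0],"claw":4.5},{"offset":[12.2,-43.3,-24],"delta_rot":[-0.034,0.439,0],"claw":4.5},{"offset":[12.2,-43.3,-24],"delta_rot":[-0.034,0.439,0],"claw":4.5},{"offset":[12.2,-43.3,-24],"delta_rot":[-0.034,0.439,0],"claw":4.5}]'
python3 - <<'E'
from rig import env
import cv2,numpy as np
from h import *
c=env.camera_params('wrist');p,d=env.grab_frame('wrist');s=env.sense();print(s['time_s'],s['tcp_pos'],s['orientation'],s['q'])
cv2.imwrite('pics/w2.png',cv2.resize(p[:,:,::-1],(768,576)));np.savez('w2.npz',p=p,d=d,**c)
x=cloud(load('w2.npz'));i=p.astype(int)
k=(x[...,2]>.055)&(x[...,2]<.125)&(abs(x[...,0]-.5)<.05)&(abs(x[...,1]+.24)<.06)
g=k&(i[...,1]>i[...,0]+6)&(i[...,1]>i[...,2]+3)
q=x[g];print(len(q))
if len(q)>10:
    m=q.mean(0);u,sv,vt=np.linalg.svd(q-m,full_matrices=False);print(m,vt,sv/len(q)**.5,q.min(0),q.max(0))
a=np.radians(4.45);ex=np.array([np.cos(a),np.sin(a)])
xx=x.reshape(-1,3);r=(xx[:,:2]-[.5,-.24])@np.array([ex,[-ex[1],ex[0]]]).T
print('height map; rows x rel .5, cols y')
for X in np.arange(.045,-.046,-.004):
    print('%4.0f'%(1000*X),' '.join('%3.0f'%(1000*np.median(v)) if len(v) else '  .' for Y in np.arange(.065,-.066,-.01) for v in [xx[(abs(r[:,0]-X)<.002)&(abs(r[:,1]-Y)<.005),2]]))
E
```

```text
time_s: 2.55
tcp_pos: [0.5319, -0.2197, 0.1867]
orientation: [[-0.078, 0.9, -0.43], [0.997, 0.071, -0.032], [0.001, -0.431, -0.902]]
force: [-0.9, -0.2, -0.3]
width: 0.0445
gripper_force: 0.0
2.6 [ 0.53247307 -0.21747235  0.18806459] [[-0.07923398  0.90027854 -0.42804266]
 [ 0.99685369  0.07249164 -0.0320576 ]
 [ 0.00216875 -0.42923596 -0.90318979]] [ -7.52458037  46.70453127  35.23007655  83.38070425 -13.47638354
  79.99885645  33.25684933]
724
[ 0.50471583 -0.23503784  0.09430354] [[ 0.09912094 -0.99418845  0.04200433]
 [ 0.44981589  0.08242004  0.88931018]
 [-0.88760391 -0.06925504  0.45537132]] [0.0259101  0.01598202 0.00038741] [ 0.48406713 -0.28358327  0.05802797] [ 0.5160379  -0.1941946   0.10930583]
height map; rows x rel .5, cols y
  45   6   7   7 264   7   7   7   6   7   7   7   7   7   7
  41   6   7   7 263   7   7   7   7   7   7   7   7   8   7
  37   6   8   7 261 248   7   7   7   7   7   7   7   8   .
  33   6   7   7   7 248   7   7   7   7   7   7   7   7   .
  29   7   7   7   7 242 233 230   7   7   7   7   7   7   .
  25   6   7   7   7 247 226 220   7   7   7
[... 353 characters left out ...]
8  38  38  38  38  38  38   7
  -3   6  62  73  79  81  38  76  76  78  80  82  39  72   .
  -7   6  71  63  69  71  73  74   .  67  68  70  71  72   .
 -11   6  73  74  74  74  74  75  74  75  75  75  75  74   .
 -15   6  73  52  57  67  68  70  71  54  56  57  58  75   .
 -19   6  76  48  48  48  48  48  48  48  48  48  47  72   .
 -23   6  74   .  51  51  51  51  51  51  51  51  51  72   .
 -27   6  65  51  51  52  51  51  51  52  52  52  51  68   .
 -31   6  35  53  53  53  53  53  53  54  53  53  53  62   .
 -35   6  36  55  55  55  55  55  55  55  56  55  55  58   .
 -39   6  25  57  57  57  57  57  57  57  57  57  57  57   .
 -43   6   7   .   .   .   .   .   .   .   .   .   .   .   .
```

View pics/w2.png

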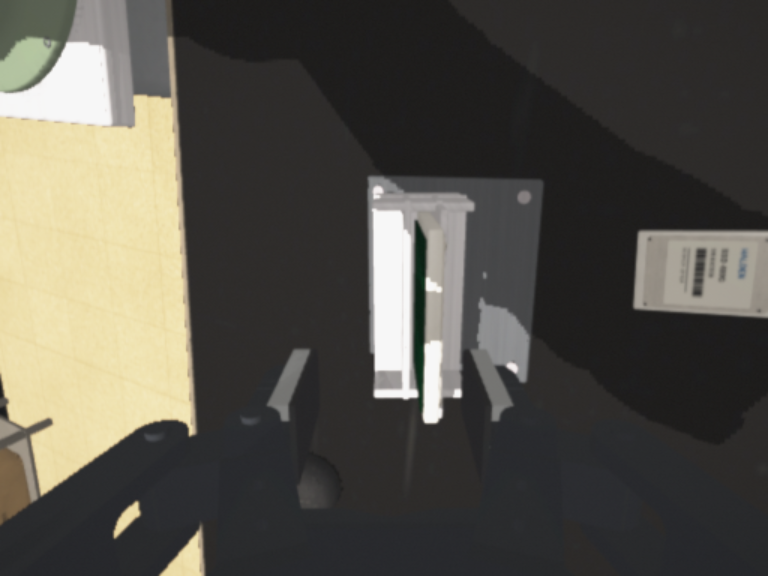

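The drive's top edge sits between the open fingers, at px (433,220) to (433,420). I still need its exact extent along the slot.

```bash
python3 - <<'E'
from rig import env
from h import *
for f in('w2.npz','top0.npz'):
    x=cloud(load(f));k=(x[...,2]>.098)&(x[...,2]<.115)&(abs(x[...,0]-.515)<.02)&(abs(x[...,1]+.24)<.07)
    q=x[k].astype(np.float32);print(f,len(q),q.mean(0),cv2.minAreaRect(np.ascontiguousarray(q[:,:2])),np.percentile(q,[1,99],axis=0))
a=np.radians(4.45);L=.45
Y=np.array([np.sin(L)*np.cos(a),np.sin(L)*np.sin(a),np.cos(L)]);E=np.array([.5163,-.239,.1055])
T=E-.031*Y;s=env.sense();print(s['tcp_pos'],T,'pre',T+.07*Y)
E
```

```text
w2.npz 1953 [ 0.5158234  -0.23487574  0.10671128] ((0.513823926448822, -0.23870062828063965), (0.014582724310457706, 0.09963883459568024), 4.54775857925415) [[ 0.50538328 -0.28597021  0.09887473]
 [ 0.52344034 -0.1892054   0.1094069 ]]
top0.npz 258 [ 0.51529014 -0.23822334  0.106277  ] ((0.5150254964828491, -0.2382691204547882), (0.016269609332084656, 0.099801205098629), 4.6346025466918945) [[ 0.50527234 -0.28770618  0.09846579]
 [ 0.52424667 -0.18882755  0.11287181]]
[ 0.53247307 -0.21747235  0.18806459] [ 0.50285672 -0.24004621  0.07758614] pre [ 0.53321252 -0.23768381  0.14061744]
```

```bash
python3 -m handwheel '[{"offset":[-2.1,-0.25,-6.8],"delta_rot":[0,0.006,0],"claw":4.5},{"offset":[-2.1,-0.25,-6.8],"delta_rot":[0,0.006,0],"claw":4.5},{"offset":[-2.1,-0.25,-6.8],"delta_rot":[0,0.006,0],"claw":4.5},{"offset":[-2.1,-0.25,-6.8],"delta_rot":[0,0.006,0],"claw":4.5},{"offset":[-2.8,-0.3,-8.3],"delta_rot":[0,0.006,0],"claw":4.5},{"offset":[-3.5,-0.3,-9.8],"delta_rot":[0,0.006,0],"claw":4.5},{"offset":[-4.25,-0.35,-11.3],"delta_rot":[0,0.006,0],"claw":4.5},{"offset":[-4.25,-0.35,-11.3],"delta_rot":[0,0.006,0],"claw":4.5},{"offset":[-4.25,-0.35,-11.3],"delta_rot":[0,0.006,0],"claw":4.5}]' 40
python3 - <<'E'
from rig import env
import cv2,numpy as np
s=env.sense();print(s['tcp_pos'],s['orientation'],s['force'])
E
```

```text
time_s: 3.5
tcp_pos: [0.4923, -0.2192, 0.0783]
orientation: [[-0.083, 0.9, -0.429], [0.997, 0.076, -0.033], [0.002, -0.43, -0.903]]
force: [1.6, -0.0, -0.3]
width: 0.0449
gripper_force: 0.0
[ 0.49232561 -0.21915271  0.0783011 ] [[-0.08288327  0.8996626  -0.42864621]
 [ 0.99655638  0.0758579  -0.03348061]
 [ 0.00239494 -0.4299451  -0.90285186]] [ 1.5558469  -0.0056575  -0.29094098]
```

```bash
python3 -m handwheel '[{"offset":[1.1,0,1.5],"delta_rot":[0,0.006,0],"claw":4.5},{"offset":[1.7,-2.05,1.4],"delta_rot":[0,0.006,0],"claw":4.5},{"offset":[1.7,-2.05,1.4],"delta_rot":[0,0.006,0],"claw":4.5},{"offset":[1.05,-2.05,-0.05],"delta_rot":[0,0.006,0],"claw":4.5},{"offset":[1.05,-2.05,-0.05],"delta_rot":[0,0.006,0],"claw":4.5},{"offset":[1.05,-2.05,-0.05],"delta_rot":[0,0.006,0],"claw":4.5},{"offset":[1.05,-2.05,-0.05],"delta_rot":[0,0.006,0],"claw":4.5}]' 40
```

```text
time_s: 4.2
tcp_pos: [0.5022, -0.2396, 0.0772]
orientation: [[-0.083, 0.897, -0.435], [0.997, 0.076, -0.033], [0.003, -0.436, -0.9]]
force: [0.1, -1.1, 0.2]
width: 0.0449
gripper_force: 0.0
```

Well placed; close.

```bash
python3 -m handwheel '[{"offset":[0,0,0],"delta_rot":[0,0,0],"claw":0.6},{"offset":[0,0,0],"delta_rot":[0,0,0],"claw":0.6},{"offset":[0,0,0],"delta_rot":[0,0,0],"claw":0.6},{"offset":[0,0,0],"delta_rot":[0,0,0],"claw":0.6},{"offset":[0,0,0],"delta_rot":[0,0,0],"claw":0.6},{"offset":[0,0,0],"delta_rot":[0,0,0],"claw":0.6}]' 40
```

```text
time_s: 4.8
tcp_pos: [0.5018, -0.2397, 0.0765]
orientation: [[-0.082, 0.896, -0.435], [0.997, 0.076, -0.033], [0.003, -0.437, -0.9]]
force: [2.1, 0.6, 4.5]
width: 0.0074
gripper_force: 39.4
```

```bash
python3 -m handwheel '[{"offset":[0.87,0.07,1.8],"delta_rot":[0,0,0],"claw":0.6},{"offset":[1.74,0.13,3.6],"delta_rot":[0,0,0],"claw":0.6},{"offset":[2.61,0.2,5.4],"delta_rot":[0,0,0],"claw":0.6},{"offset":[3.48,0.27,7.2],"delta_rot":[0,0,0],"claw":0.6},{"offset":[3.9,0.3,8.1],"delta_rot":[0,0,0],"claw":0.6},{"offset":[3.9,0.3,12],"delta_rot":[0,0,0],"claw":0.6},{"offset":[3.9,0.3,16],"delta_rot":[0,0,0],"claw":0.6},{"offset":[3.9,0.3,20],"delta_rot":[0,0,0],"claw":0.6},{"offset":[3.9,0.3,20],"delta_rot":[0,0,0],"claw":0.6}]' 40
python3 - <<'E'
from rig import env
s=env.sense();print(s['tcp_pos'],s['q'])
E
```

```text
time_s: 5.7
tcp_pos: [0.5414, -0.2379, 0.2805]
orientation: [[-0.082, 0.899, -0.431], [0.997, 0.074, -0.035], [0.001, -0.432, -0.902]]
force: [0.8, -0.3, -0.9]
width: 0.0069
gripper_force: 39.2
[ 0.54139019 -0.23786512  0.28054747] [ -6.08867966  43.24383235  37.18996243  75.50037752 -11.08430528
  90.65384684  34.57900153]
```

```bash
python3 - <<'E'
from rig import env
import numpy as np
from scipy.spatial.transform import Rotation as R
s=env.sense();a=np.radians(10.75);c,q=np.cos(a),np.sin(a)
G=np.array([[-q,c,0],[c,q,0],[0,0,-1.]])
print(R.from_matrix(G@s['orientation'].T).as_rotvec(), np.array([.538,.173,.28])-s['tcp_pos'])
E
```

```text
[ 0.05920845 -0.44315854  0.10371612] [-0.00339019  0.41086512 -0.00054747]
```

```bash
python3 -m handwheel '[{"offset":[-0.3,4,0],"delta_rot":[0.01,-0.1,0.02],"claw":0.6},{"offset":[-0.3,8,0],"delta_rot":[0.02,-0.2,0.04],"claw":0.6},{"offset":[-0.3,12.5,0],"delta_rot":[0.03,-0.3,0.06],"claw":0.6},{"offset":[-0.3,17,0],"delta_rot":[0.05,-0.4,0.09],"claw":0.6},{"offset":[-0.3,21.5,0],"delta_rot":[0.059,-0.443,0.104],"claw":0.6},{"offset":[-0.3,26,0],"delta_rot":[0.059,-0.443,0.104],"claw":0.6},{"offset":[-0.3,30.5,0],"delta_rot":[0.059,-0.443,0.104],"claw":0.6},{"offset":[-0.3,35,0],"delta_rot":[0.059,-0.443,0.104],"claw":0.6},{"offset":[-0.3,39,0],"delta_rot":[0.059,-0.443,0.104],"claw":0.6},{"offset":[-0.3,41,0],"delta_rot":[0.059,-0.443,0.104],"claw":0.6},{"offset":[-0.3,41,0],"delta_rot":[0.059,-0.443,0.104],"claw":0.6},{"offset":[-0.3,41,0],"delta_rot":[0.059,-0.443,0.104],"claw":0.6}]' 40
python3 - <<'E'
from rig import env
import cv2,numpy as np
from h import *
out=[]
for n in('wrist','scene','top'):
    c=env.camera_params(n);p,d=env.grab_frame(n);np.savez(n[0]+'3.npz',p=p,d=d,**c);out.append(p[:,:,::-1])
s=env.sense();print(s['time_s'],s['tcp_pos'],s['orientation'])
cv2.imwrite('pics/w3.png',np.hstack([cv2.resize(out[0],(400,300)),cv2.resize(out[1][80:260,100:340],(400,300))]))
for f in('w3.npz','t3.npz','s3.npz'):
    x=cloud(load(f));i=load(f)['p'].astype(int)
    d=s['tcp_pos'];k=(abs(x[...,0]-d[0])<.03)&(abs(x[...,1]-d[1])<.08)&(x[...,2]>d[2]-.06)&(x[...,2]<d[2]+.035)
    q=x[k].astype(np.float32);print(f,len(q))
    if len(q)>20: print(q.mean(0),np.percentile(q,[1,99],axis=0),cv2.minAreaRect(np.ascontiguousarray(q[:,:2])))
E
```

```text
time_s: 6.9
tcp_pos: [0.5371, 0.1729, 0.2755]
orientation: [[-0.188, 0.982, -0.007], [0.982, 0.188, -0.0], [0.001, -0.007, -1.0]]
force: [0.3, -0.3, -1.8]
width: 0.007
gripper_force: 39.4
7.05 [0.53755214 0.17205061 0.27614646] [[-1.86533754e-01  9.82429551e-01 -6.11035013e-03]
 [ 9.82447361e-01  1.86539606e-01  3.97315223e-04]
 [ 1.53015653e-03 -5.92898466e-03 -9.99981253e-01]]
w3.npz 6260
[0.53319323 0.1889597  0.30498654] [[0.51964253 0.14758476 0.25976841]
 [0.55117843 0.22213283 0.31110687]] ((0.5330655574798584, 0.1825331598520279), (0.03284080699086189, 0.07708290219306946), 27.636722564697266)
t3.npz 184
[0.54003197 0.14043339 0.28485793] [[0.53060273 0.12221409 0.24374782]
 [0.55134902 0.1626802  0.31102465]] ((0.541272759437561, 0.14523229002952576), (0.012103300541639328, 0.04699384421110153), 17.985095977783203)
s3.npz 609
[0.5317141  0.16516967 0.27542037] [[0.51848631 0.12295114 0.24106834]
 [0.5476195  0.22041327 0.30927553]] ((0.5337729454040527, 0.17199182510375977), (0.03753732889890671, 0.1015351191163063), 21.961044311523438)
```

View pics/w3.png

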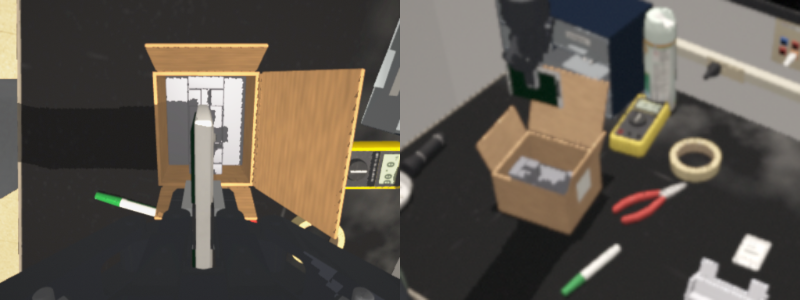

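```bash
python3 - <<'E'
from car import *
a=np.radians(10.75);ex=np.array([np.cos(a),np.sin(a)]);ey=np.array([-ex[1],ex[0]])
for f in('w3.npz','t3.npz','s3.npz'):
    p,c,n,r,hx,x,i=fitcarton(f);print(f,p[:2],np.degrees(p[2]),c,n)
    tcp=np.array([.5376,.172])
    X=x.reshape(-1,3);u=(X[:,:2]-tcp)@np.c_[ex,ey]
    k=(abs(u[:,0])<.02)&(abs(u[:,1])<.07)&(X[:,2]>.225)&(X[:,2]<.322);
    for lo,hi in((.23,.245),(.245,.26),(.26,.275),(.275,.29),(.29,.302),(.302,.312)):
        q=u[k&(X[:,2]>lo)&(X[:,2]<hi)]
        if len(q)>8:print('  z',lo,len(q),(1000*np.percentile(q,[1,50,99],axis=0)).round(1).tolist())
    v=(X[:,:2]-[.538,.173])@np.c_[ex,ey]
    rr=v[(abs(v[:,0])<.035)&(abs(v[:,1])<.069)&(X[:,2]>.058)&(X[:,2]<.072)]
    if len(rr):print('  ribs in (.538,.173) frame',(1000*np.percentile(rr,[1,99],axis=0)).round(1).tolist())
    fl=v[(abs(v[:,0])<.012)&(abs(v[:,1])<.05)&(X[:,2]<.02)&(X[:,2]>0)]
    if len(fl):print('  floor',len(fl),(1000*np.percentile(fl,[2,98],axis=0)).round(1).tolist())
E
```

```text
w3.npz [0.5383132  0.17281571] 10.770572114490992 0.0013578848974959835 2806
  z 0.245 57 [[-7.0, 45.7], [-2.1, 50.8], [2.9, 51.0]]
  z 0.26 73 [[-6.9, 45.8], [-1.6, 50.8], [3.3, 51.0]]
  z 0.275 427 [[-17.6, 5.9], [-0.2, 10.2], [15.3, 51.1]]
  z 0.29 785 [[-17.9, 5.8], [-0.5, 7.0], [15.9, 51.1]]
  z 0.302 5374 [[-14.3, -24.8], [-1.2, 17.2], [11.9, 50.8]]
  ribs in (.538,.173) frame [[-23.9, -66.9], [24.2, 68.9]]
  floor 219 [[-5.6, 25.0], [6.7, 49.1]]
t3.npz [0.54013091 0.17263512] 10.74671964686783 0.001298043074755825 238
  z 0.245 30 [[-5.6, -50.0], [-4.9, -28.1], [0.4, -4.6]]
  z 0.26 25 [[-5.6, -49.5], [-4.9, -32.1], [-2.3, -11.0]]
  z 0.275 36 [[-9.4, -50.3], [-4.8, -32.6], [2.3, -9.2]]
  z 0.29 27 [[-8.5, -50.2], [-4.7, -28.1], [-2.2, -12.1]]
  z 0.302 75 [[-5.4, -50.0], [-1.8, -33.3], [6.5, -14.5]]
  ribs in (.538,.173) frame [[-22.2, -68.4], [26.0, 44.9]]
  floor 114 [[-0.1, -47.3], [9.6, 33.4]]
s3.npz [0.53596551 0.17610605] 10.966646534457292 0.0027518746738449777 320
  z 0.23 32 [[-9.6, -47.6], [-6.2, -5.5], [-0.2, 48.7]]
  z 0.245 142 [[-11.0, -48.8], [-6.7, -1.3], [-0.5, 51.4]]
  z 0.26 126 [[-11.3, -48.1], [-6.9, -4.0], [-2.0, 50.2]]
  z 0.275 134 [[-19.1, -48.6], [-7.0, -8.3], [2.0, 50.0]]
  z 0.29 99 [[-19.2, -49.4], [-7.6, -11.7], [-1.6, 49.0]]
  z 0.302 76 [[-19.0, -47.6], [-4.4, -19.3], [9.9, 49.0]]
  ribs in (.538,.173) frame [[-26.5, -50.4], [22.9, 68.0]]
  floor 11 [[6.1, -6.1], [11.0, 39.2]]
```

```bash
python3 -m handwheel '[{"offset":[0.2,0,-4],"delta_rot":[0,-0.006,0],"claw":0.6},{"offset":[0.2,0,-8],"delta_rot":[0,-0.006,0],"claw":0.6},{"offset":[0.2,0,-12],"delta_rot":[0,-0.006,0],"claw":0.6},{"offset":[0.2,0,-15.7],"delta_rot":[0,-0.006,0],"claw":0.6},{"offset":[0.2,0,-15.7],"delta_rot":[0,-0.006,0],"claw":0.6},{"offset":[0.2,0,-15.7],"delta_rot":[0,-0.006,0],"claw":0.6},{"offset":[0.2,0,-15.7],"delta_rot":[0,-0.006,0],"claw":0.6}]' 40
python3 - <<'E'
from rig import env
import cv2,numpy as np
from h import *
n='wrist';c=env.camera_params(n);p,d=env.grab_frame(n);np.savez('w4.npz',p=p,d=d,**c)
s=env.sense();print(s['time_s'],s['tcp_pos'],s['orientation'])
cv2.imwrite('pics/w4.png',cv2.resize(p[:,:,::-1],(768,576)))
a=np.radians(10.75);ex=np.array([np.cos(a),np.sin(a)]);ey=np.array([-ex[1],ex[0]]);x=cloud(load('w4.npz')).reshape(-1,3)
v=(x[:,:2]-[.538,.173])@np.c_[ex,ey]
def pr(n,k):print(n,k.sum(),(1000*np.percentile(v[k],[1,50,99],axis=0)).round(1).tolist() if k.sum()>5 else '')
pr('ribs y>30',(abs(v[:,0])<.035)&(v[:,1]<.069)&(v[:,1]>.03)&(x[:,2]>.058)&(x[:,2]<.072))
pr('floor',(abs(v[:,0])<.012)&(abs(v[:,1])<.06)&(x[:,2]<.02))
for z in(.08,.09,.10,.11,.12,.13,.14):pr('drive %.2f'%z,(abs(v[:,0])<.015)&(abs(v[:,1]-.047)<.012)&(abs(x[:,2]-z)<.005))
E
```

```text
time_s: 7.75
tcp_pos: [0.5407, 0.1732, 0.1214]
orientation: [[-0.188, 0.982, 0.003], [0.982, 0.188, 0.002], [0.001, 0.003, -1.0]]
force: [0.4, -0.3, -0.6]
width: 0.007
gripper_force: 39.3
7.8 [0.54059393 0.17342957 0.12134385] [[-0.18788798  0.98218672  0.00271125]
 [ 0.98218938  0.18788296  0.00200539]
 [ 0.00146027  0.00303975 -0.99999431]]
ribs y>30 4297 [[-23.6, 30.5], [-0.3, 53.5], [24.1, 68.6]]
floor 203 [[-6.2, 35.2], [-1.5, 44.5], [6.2, 49.1]]
drive 0.08 0 
drive 0.09 19 [[-3.7, 44.5], [1.5, 49.5], [5.1, 49.6]]
drive 0.10 41 [[-3.9, 44.3], [1.0, 49.4], [6.1, 49.7]]
drive 0.11 47 [[-3.8, 44.4], [1.5, 49.5], [6.3, 49.7]]
drive 0.12 60 [[-3.9, 44.4], [1.3, 49.5], [6.2, 49.7]]
drive 0.13 65 [[-3.8, 44.5], [1.1, 49.5], [6.2, 49.8]]
drive 0.14 87 [[-3.9, 44.5], [1.1, 49.5], [6.1, 49.8]]
```

View pics/w4.png

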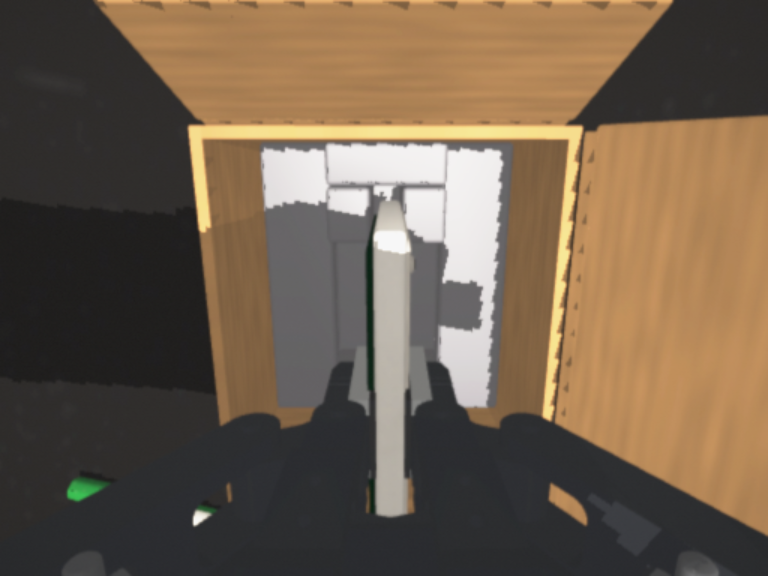

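The drive, px (390,230) to (390,510), is upright and parallel to the slot (visible at 388,190). It sits about 1 mm towards +x, so I'll correct that and lower.

```bash
python3 -m handwheel '[{"offset":[-0.1,0,-1],"delta_rot":[0,0.003,0],"claw":0.6},{"offset":[-0.1,0,-2],"delta_rot":[0,0.003,0],"claw":0.6},{"offset":[-0.1,0,-3],"delta_rot":[0,0.003,0],"claw":0.6},{"offset":[-0.1,0,-4],"delta_rot":[0,0.003,0],"claw":0.6},{"offset":[-0.1,0,-5],"delta_rot":[0,0.003,0],"claw":0.6},{"offset":[-0.1,0,-6],"delta_rot":[0,0.003,0],"claw":0.6},{"offset":[-0.1,0,-6.5],"delta_rot":[0,0.003,0],"claw":0.6},{"offset":[-0.1,0,-6.7],"delta_rot":[0,0.003,0],"claw":0.6},{"offset":[-0.1,0,-6.7],"delta_rot":[0,0.003,0],"claw":0.6}]' 40
```

```text
time_s: 8.7
tcp_pos: [0.5386, 0.1732, 0.0522]
orientation: [[-0.188, 0.982, -0.003], [0.982, 0.188, 0.001], [0.001, -0.003, -1.0]]
force: [0.6, -0.1, -0.4]
width: 0.0071
gripper_force: 39.4
```

```bash
python3 -m handwheel '[{"offset":[0,0,-0.1],"delta_rot":[0,0,0],"claw":0.6},{"offset":[0,0,-0.2],"delta_rot":[0,0,0],"claw":0.6},{"offset":[0,0,-0.3],"delta_rot":[0,0,0],"claw":0.6},{"offset":[0,0,-0.4],"delta_rot":[0,0,0],"claw":0.6},{"offset":[0,0,-0.4],"delta_rot":[0,0,0],"claw":0.6}]' 40
```

```text
time_s: 9.2
tcp_pos: [0.5385, 0.1733, 0.0483]
orientation: [[-0.188, 0.982, -0.003], [0.982, 0.188, 0.001], [0.001, -0.003, -1.0]]
force: [-0.1, 0.1, -1.5]
width: 0.007
gripper_force: 39.4
```

```bash
python3 -m handwheel '[{"offset":[0,0,-0.1],"delta_rot":[0,0,0],"claw":0.6},{"offset":[0,0,-0.15],"delta_rot":[0,0,0],"claw":0.6},{"offset":[0,0,-0.2],"delta_rot":[0,0,0],"claw":0.6},{"offset":[0,0,-0.25],"delta_rot":[0,0,0],"claw":0.6}]' 40
```

```text
time_s: 9.6
tcp_pos: [0.5385, 0.1733, 0.0458]
orientation: [[-0.188, 0.982, -0.003], [0.982, 0.188, 0.001], [0.001, -0.003, -1.0]]
force: [-0.1, -0.0, -1.0]
width: 0.0072
gripper_force: 39.4
```

```bash
python3 - <<'E'
from rig import env
from h import *
n='wrist';c=env.camera_params(n);p,d=env.grab_frame(n);np.savez('w5.npz',p=p,d=d,**c)
a=np.radians(10.75);ex=np.array([np.cos(a),np.sin(a)]);ey=np.array([-ex[1],ex[0]]);x=cloud(load('w5.npz')).reshape(-1,3)
v=(x[:,:2]-[.538,.173])@np.c_[ex,ey]
for y in(.045,.035,.025):
    k=(abs(v[:,0])<.003)&(abs(v[:,1]-y)<.004);print(y,k.sum(),np.percentile(x[k,2],[5,50,95]))
k=(abs(v[:,0])<.03)&(abs(v[:,1]-.0735)<.001);print('rim',np.percentile(x[k,2],[5,50,95]))
print(env.sense()['force'])
E
```

```text
0.045 399 [0.07981736 0.08074513 0.08175856]
0.035 374 [0.07985653 0.08077824 0.08168042]
0.025 355 [0.07975315 0.08076951 0.08165663]
rim [0.09452763 0.09557271 0.09661574]
[ 0.62811224  0.51712444 -0.68317722]
```

```bash
python3 -m handwheel '[{"offset":[0,0,-0.05],"delta_rot":[0,0,0],"claw":0.6},{"offset":[0,0,-0.1],"delta_rot":[0,0,0],"claw":0.6},{"offset":[0,0,-0.1],"delta_rot":[0,0,0],"claw":0.6}]' 20 && python3 -m handwheel '[{"offset":[0,0,0],"delta_rot":[0,0,0],"claw":1.5},{"offset":[0,0,0],"delta_rot":[0,0,0],"claw":2.5},{"offset":[0,0,0],"delta_rot":[0,0,0],"claw":3},{"offset":[0,0,0],"delta_rot":[0,0,0],"claw":3},{"offset":[0,0,0],"delta_rot":[0,0,0],"claw":3},{"offset":[0,0,0],"delta_rot":[0,0,0],"claw":3}]'
```

```text
time_s: 9.95
tcp_pos: [0.5387, 0.1733, 0.0455]
orientation: [[-0.188, 0.982, -0.003], [0.982, 0.188, 0.001], [0.002, -0.002, -1.0]]
force: [-3.9, -0.3, 11.7]
width: 0.0072
gripper_force: 41.7
time_s: 10.55
tcp_pos: [0.5385, 0.1733, 0.0448]
orientation: [[-0.188, 0.982, -0.003], [0.982, 0.188, 0.001], [0.001, -0.003, -1.0]]
force: [-0.0, 0.1, 0.3]
width: 0.0302
gripper_force: 0.0
```

```bash
python3 -m handwheel '[{"offset":[0,0,-0],"delta_rot":[0,0,0],"claw":3},{"offset":[0,0,4],"delta_rot":[0,0,0],"claw":3},{"offset":[0,0,8],"delta_rot":[0,0,0],"claw":3},{"offset":[0,0,12.5],"delta_rot":[0,0,0],"claw":0},{"offset":[0,0,17],"delta_rot":[0,0,0],"claw":0},{"offset":[0,0,21],"delta_rot":[0,0,0],"claw":0},{"offset":[0,0,21],"delta_rot":[0,0,0],"claw":0},{"offset":[0,0,21],"delta_rot":[0,0,0],"claw":0}]'
cat > fl.py <<'E'
from rig import env
from h import *
import sys
def run(names,tag,bf=None):
  a=np.radians(10.75);ex=np.array([np.cos(a),np.sin(a)]);ey=np.array([-ex[1],ex[0]]);C=np.array([.5383,.1729])
  for n in names:
    c=env.camera_params(n);p,d=env.grab_frame(n);f=f'{tag}{n}.npz';np.savez(f,p=p,d=d,**c)
    x=cloud(load(f)).reshape(-1,3);v=(x[:,:2]-C)@np.c_[ex,ey];i=p.reshape(-1,3).astype(int);br=(i[:,0]>i[:,2]+25)
    for nm,h,k in(('L',v[:,1]-.073,(abs(v[:,0])<.058)),('R',-v[:,1]-.073,(abs(v[:,0])<.058)),('C',v[:,0]-.063,abs(v[:,1])<.07)):
        r=np.hypot(h,x[:,2]-(.099 if nm=='C' else .097));th=np.arctan2(x[:,2]-(.099 if nm=='C' else .097),-h)
        m=k&br&(r>.025)&(r<(.125 if nm=='C' else .06))&(th>-.3)&(th<2.6)
        print(n,nm,m.sum(),np.percentile(th[m],[10,50,90]).round(2) if m.sum()>20 else '')
    k=(abs(v[:,0])<.01)&(abs(v[:,1])<.047)&(x[:,2]>.07)&(x[:,2]<.09);print(' drive top',k.sum(),np.percentile(np.c_[v,x[:,2]][k],[1,50,99],axis=0).round(4).tolist() if k.sum()>5 else '')
  s=env.sense();print(s['time_s'],s['tcp_pos'],s['force'],s['q'])
if __name__=='__main__':run(sys.argv[2:],sys.argv[1])
E
python3 fl.py f1 wrist scene top
```

```text
time_s: 11.35
tcp_pos: [0.5387, 0.1736, 0.2555]
orientation: [[-0.189, 0.982, -0.002], [0.982, 0.189, 0.002], [0.002, -0.001, -1.0]]
force: [-1.3, 0.6, -0.4]
width: -0.0001
gripper_force: 0.0
wrist L 3979 [1.99 2.   2.03]
wrist R 938 [1.87 1.9  1.93]
wrist C 21135 [2.   2.01 2.03]
 drive top 992 [[-0.0063, -0.0453, 0.076], [-0.0012, 0.0027, 0.0801], [0.004, 0.0456, 0.082]]
scene L 309 [2.   2.07 2.17]
scene R 123 [1.87 1.93 1.99]
scene C 1252 [1.98 2.03 2.1 ]
 drive top 99 [[-0.0097, -0.0439, 0.0706], [-0.0045, -0.0025, 0.076], [0.0044, 0.045, 0.082]]
top L 0 
top R 180 [1.86 1.88 1.92]
top C 702 [2.   2.04 2.1 ]
 drive top 131 [[-0.0049, -0.046, 0.0703], [-0.0, -0.0123, 0.0798], [0.0069, 0.0213, 0.0856]]
11.5 [0.53807085 0.17323573 0.25383687] [ 0.26488811 -0.42076602 -0.42203657] [-46.91386826  26.23766709  32.5299363  100.45020292 -16.31489071
  58.28998438   2.51742448]
```

```bash
python3 -m handwheel '[{"offset":[-0.85,4.4,0],"delta_rot":[0,0,0],"claw":0},{"offset":[-1.7,8.8,0],"delta_rot":[0,0,0],"claw":0},{"offset":[-2.5,13.2,0],"delta_rot":[0,0,0],"claw":0},{"offset":[-2.5,13.2,-2],"delta_rot":[0,0,0],"claw":0},{"offset":[-2.5,13.2,-6],"delta_rot":[0,0,0],"claw":0},{"offset":[-2.5,13.2,-10],"delta_rot":[0,0,0],"claw":0},{"offset":[-2.5,13.2,-11.9],"delta_rot":[0,0,0],"claw":0},{"offset":[-2.5,13.2,-11.9],"delta_rot":[0,0,0],"claw":0},{"offset":[-2.5,13.2,-11.9],"delta_rot":[0,0,0],"claw":0}]'
```

```text
time_s: 12.4
tcp_pos: [0.5137, 0.305, 0.1358]
orientation: [[-0.188, 0.982, -0.003], [0.982, 0.188, -0.0], [0.001, -0.003, -1.0]]
force: [0.2, -0.2, 0.7]
width: -0.0006
gripper_force: 0.0
```

```bash
python3 -m handwheel '[{"offset":[0.45,-2.36,0],"delta_rot":[0,0,0],"claw":0},{"offset":[0.69,-3.63,0.2],"delta_rot":[0,0,0],"claw":0},{"offset":[0.93,-4.91,0.6],"delta_rot":[0,0,0],"claw":0},{"offset":[1.12,-5.89,0.6],"delta_rot":[0,0,0],"claw":0},{"offset":[1.25,-6.58,0.4],"delta_rot":[0,0,0],"claw":0},{"offset":[1.47,-7.76,-0.2],"delta_rot":[0,0,0],"claw":0},{"offset":[1.64,-8.64,-1.2],"delta_rot":[0,0,0],"claw":0},{"offset":[1.75,-9.23,-2.4],"delta_rot":[0,0,0],"claw":0},{"offset":[1.79,-9.43,-3.3],"delta_rot":[0,0,0],"claw":0},{"offset":[1.79,-9.43,-3.7],"delta_rot":[0,0,0],"claw":0},{"offset":[1.79,-9.43,-3.7],"delta_rot":[0,0,0],"claw":0},{"offset":[1.79,-9.43,-3.7],"delta_rot":[0,0,0],"claw":0}]'
```

```text
time_s: 13.6
tcp_pos: [0.5312, 0.21, 0.0988]
orientation: [[-0.188, 0.982, -0.004], [0.982, 0.188, -0.0], [0.0, -0.004, -1.0]]
force: [-5.4, -9.1, 14.9]
width: -0.0002
gripper_force: 7.5
```

```bash
python3 -m handwheel '[{"offset":[0,0,3],"delta_rot":[0,0,0],"claw":0},{"offset":[0,0,7],"delta_rot":[0,0,0],"claw":0},{"offset":[0,0,11],"delta_rot":[0,0,0],"claw":0},{"offset":[0.8,-4.1,11],"delta_rot":[0,0,0],"claw":0},{"offset":[1.6,-8.2,11],"delta_rot":[0,0,0],"claw":0},{"offset":[2.4,-12.3,11],"delta_rot":[0,0,0],"claw":0},{"offset":[3.13,-16.5,11],"delta_rot":[0,0,0],"claw":0},{"offset":[3.13,-16.5,9],"delta_rot":[0,0,0],"claw":0},{"offset":[3.13,-16.5,6],"delta_rot":[0,0,0],"claw":0},{"offset":[3.13,-16.5,3.7],"delta_rot":[0,0,0],"claw":0},{"offset":[3.13,-16.5,3.7],"delta_rot":[0,0,0],"claw":0},{"offset":[3.13,-16.5,3.7],"delta_rot":[0,0,0],"claw":0}]'; python3 fl.py f2 wrist scene
```

```text
time_s: 14.8
tcp_pos: [0.5628, 0.0461, 0.136]
orientation: [[-0.188, 0.982, -0.003], [0.982, 0.188, 0.0], [0.001, -0.003, -1.0]]
force: [1.8, -0.0, -1.0]
width: -0.0
gripper_force: 0.0
wrist L 0 
wrist R 10564 [1.87 1.88 1.91]
wrist C 11481 [1.99 2.03 2.05]
 drive top 1374 [[-0.0062, -0.0464, 0.0758], [-0.0011, -0.0272, 0.0799], [0.0041, -0.0094, 0.0819]]
scene L 276 [-0.06  0.01  0.06]
scene R 78 [1.87 1.94 2.  ]
scene C 1338 [-0.04  2.    2.08]
 drive top 85 [[-0.0094, -0.0453, 0.0701], [-0.005, -0.0091, 0.0773], [0.0025, 0.0277, 0.0817]]
14.9 [0.56339015 0.04617853 0.13694357] [ 0.63607726  0.66000716 -0.72842495] [-29.70128476  34.44173813  27.2659724  106.65454186 -21.91669582
  44.2004893   20.29561356]
```

```bash
python3 -m handwheel '[{"offset":[-0.45,2.36,0],"delta_rot":[0,0,0],"claw":0},{"offset":[-0.6,3.14,0.2],"delta_rot":[0,0,0],"claw":0},{"offset":[-0.84,4.42,0.5],"delta_rot":[0,0,0],"claw":0},{"offset":[-1.03,5.4,0.5],"delta_rot":[0,0,0],"claw":0},{"offset":[-1.16,6.09,0.3],"delta_rot":[0,0,0],"claw":0},{"offset":[-1.38,7.27,-0.3],"delta_rot":[0,0,0],"claw":0},{"offset":[-1.55,8.15,-1.3],"delta_rot":[0,0,0],"claw":0},{"offset":[-1.66,8.74,-2.5],"delta_rot":[0,0,0],"claw":0},{"offset":[-1.7,8.94,-3.4],"delta_rot":[0,0,0],"claw":0},{"offset":[-1.7,8.94,-3.8],"delta_rot":[0,0,0],"claw":0},{"offset":[-1.7,8.94,-3.8],"delta_rot":[0,0,0],"claw":0},{"offset":[-1.7,8.94,-3.8],"delta_rot":[0,0,0],"claw":0}]'
```

```text
time_s: 16.1
tcp_pos: [0.5454, 0.1362, 0.0985]
orientation: [[-0.188, 0.982, -0.004], [0.982, 0.188, 0.003], [0.003, -0.003, -1.0]]
force: [-12.0, 6.8, 31.5]
width: 0.0001
gripper_force: 15.6
```

```bash
python3 -m handwheel '[{"offset":[0,0,3],"delta_rot":[0,0,0],"claw":0},{"offset":[0,0,7],"delta_rot":[0,0,0],"claw":0},{"offset":[0,0,11.5],"delta_rot":[0,0,0],"claw":0},{"offset":[0,0,16],"delta_rot":[0,0,0],"claw":0},{"offset":[0,2,21],"delta_rot":[0,0,0],"claw":0},{"offset":[0,3,21],"delta_rot":[0,0,0],"claw":0}]'; python3 fl.py f3 wrist scene
python3 - <<'E'
from h import *
a=np.radians(10.75);ex=np.array([np.cos(a),np.sin(a)]);ey=np.array([-ex[1],ex[0]])
for f in('top0.npz','scene0.npz'):
    x=cloud(load(f)).reshape(-1,3);v=(x[:,:2]-[.5383,.1729])@np.c_[ex,ey]
    print(f)
    for X in np.arange(.10,.31,.02):
        print('%.2f'%X,' '.join('%4.0f'%(1000*v2.max()) if len(v2) else '   .' for Y in np.arange(.12,-.121,-.02) for v2 in [x[(abs(v[:,0]-X)<.01)&(abs(v[:,1]-Y)<.01)&(x[:,2]<.6),2]]))
E
```

```text
time_s: 16.7
tcp_pos: [0.5476, 0.166, 0.3125]
orientation: [[-0.188, 0.982, 0.003], [0.982, 0.188, 0.004], [0.003, 0.004, -1.0]]
force: [1.7, 0.4, -1.1]
width: 0.0
gripper_force: 0.0
wrist L 3335 [0.04 0.06 0.11]
wrist R 2935 [0.04 0.07 0.11]
wrist C 21186 [0.   2.01 2.02]
 drive top 232 [[-0.0058, -0.0185, 0.0761], [-0.0009, -0.0033, 0.08], [0.0037, 0.0111, 0.0826]]
scene L 279 [-0.06  0.01  0.07]
scene R 298 [-0.06  0.    0.07]
scene C 2159 [-0.05  1.99  2.07]
 drive top 32 [[-0.0095, 0.0002, 0.0702], [-0.0058, 0.0134, 0.0759], [0.0022, 0.0284, 0.0827]]
16.8 [0.54592106 0.16683441 0.30804134] [ 0.81470565 -0.80971573 -0.18046311] [-47.12561556  23.69107025  34.12532541  95.76493957 -14.53832634
  65.07454155   1.9106306 ]
top0.npz
0.10    6    6  194  201  197  200  198  195  197  200  194    6    5
0.12    5    4  217  220  218  220  218  219  219  221  220    7    6
0.14    6    3    .    .    .    .    .    .    .   12    8    6    8
0.16    5    .    .    .    .    .    .    .    .    6    7    5    6
0.18    5    5    .    2    5    3    .    .   37   38   42   37   30
0.20   
[... 493 characters left out ...]

0.12    .    .  214  216  216  214  216  216  215  215  210    2    1
0.14    .    .    .    .    .    .    .    0   -0    1    3    2    2
0.16   -3   -3    1    0   -2    0   -0    1    3   17    4    2    2
0.18    .    .    .    .    .    .    .    4   35   33   37   36   18
0.20    .    .    .    .    .    .    1    3   35   35   37   37   18
0.22  131  132  134  131  132  134  123    3   33   40   42   33    8
0.24  129  127    .    .    .    .  121    0   33   42   46   37    1
0.26    .  195  187  206  207  206  208    1   34   40   37   36    1
0.28  207  207  207  206  207  205  207  195   33   37   35   35    1
0.30  207  206  206  205  206  205  207  207   33   41  157   33   12
```

```bash
python3 -m handwheel '[{"offset":[4,0.8,0],"delta_rot":[0,0,0],"claw":0},{"offset":[8,1.5,0],"delta_rot":[0,0,0],"claw":0},{"offset":[12,2.3,0],"delta_rot":[0,0,0],"claw":0},{"offset":[15.6,3,0],"delta_rot":[0,0,0],"claw":0},{"offset":[15.6,3,0],"delta_rot":[0,0,0],"claw":0},{"offset":[15.6,3,0],"delta_rot":[0,0,0],"claw":0}]' && python3 -m handwheel '[{"offset":[0,0,-3],"delta_rot":[0,0,0],"claw":0},{"offset":[0,0,-6],"delta_rot":[0,0,0],"claw":0},{"offset":[0,0,-10],"delta_rot":[0,0,0],"claw":0},{"offset":[0,0,-12.8],"delta_rot":[0,0,0],"claw":0},{"offset":[0,0,-12.8],"delta_rot":[0,0,0],"claw":0},{"offset":[0,0,-12.8],"delta_rot":[0,0,0],"claw":0}]'
```

```text
time_s: 17.4
tcp_pos: [0.7017, 0.1937, 0.305]
orientation: [[-0.187, 0.982, -0.006], [0.982, 0.187, -0.001], [-0.0, -0.006, -1.0]]
force: [-0.7, -0.3, 0.8]
width: -0.0002
gripper_force: 0.0
time_s: 18.0
tcp_pos: [0.7015, 0.195, 0.1807]
orientation: [[-0.188, 0.982, -0.003], [0.982, 0.188, 0.001], [0.001, -0.003, -1.0]]
force: [0.8, -0.1, 1.2]
width: -0.0001
gripper_force: 0.0
```

```bash
python3 -m handwheel '[{"offset":[-2.36,-0.45,0],"delta_rot":[0,0,0],"claw":0},{"offset":[-4.32,-0.82,0.1],"delta_rot":[0,0,0],"claw":0},{"offset":[-6.3,-1.2,0.7],"delta_rot":[0,0,0],"claw":0},{"offset":[-8.25,-1.57,1.7],"delta_rot":[0,0,0],"claw":0},{"offset":[-10.2,-1.94,1.9],"delta_rot":[0,0,0],"claw":0},{"offset":[-11,-2.09,1.9],"delta_rot":[0,0,0],"claw":0},{"offset":[-12.3,-2.33,1.3],"delta_rot":[0,0,0],"claw":0},{"offset":[-13.56,-2.57,0.7],"delta_rot":[0,0,0],"claw":0},{"offset":[-14.7,-2.8,-0.4],"delta_rot":[0,0,0],"claw":0},{"offset":[-15.7,-2.98,-1.3],"delta_rot":[0,0,0],"claw":0},{"offset":[-15.7,-2.98,-1.3],"delta_rot":[0,0,0],"claw":0},{"offset":[-15.7,-2.98,-1.3],"delta_rot":[0,0,0],"claw":0}]'; python3 fl.py f4 scene
```

```text
time_s: 19.2
tcp_pos: [0.5457, 0.1658, 0.1679]
orientation: [[-0.188, 0.982, -0.001], [0.982, 0.188, 0.001], [0.002, -0.001, -1.0]]
force: [0.0, 0.1, 0.2]
width: 0.0002
gripper_force: 0.0
scene L 283 [-0.07  0.    0.1 ]
scene R 321 [-0.06  0.01  0.14]
scene C 982 [-0.07 -0.02  0.76]
 drive top 34 [[-0.0087, -0.0005, 0.0705], [-0.0057, 0.0152, 0.0768], [0.0041, 0.0284, 0.0815]]
19.25 [0.54585608 0.16578543 0.16782763] [0.06669071 0.83257052 0.17812437] [-43.82970821  32.80522042  30.2590067  104.68365668 -21.57195059
  48.32903722   7.8740114 ]
```

```bash
python3 -m handwheel '[{"offset":[-0.88,-0.17,-1.4],"delta_rot":[0,0,0],"claw":0},{"offset":[-1.67,-0.32,-2.5],"delta_rot":[0,0,0],"claw":0},{"offset":[-2,-0.38,-3.5],"delta_rot":[0,0,0],"claw":0},{"offset":[-2.2,-0.41,-4.5],"delta_rot":[0,0,0],"claw":0},{"offset":[-2.36,-0.45,-5.5],"delta_rot":[0,0,0],"claw":0},{"offset":[-2.36,-0.45,-6.1],"delta_rot":[0,0,0],"claw":0},{"offset":[-2.36,-0.45,-6.4],"delta_rot":[0,0,0],"claw":0},{"offset":[-2.36,-0.45,-6.4],"delta_rot":[0,0,0],"claw":0},{"offset":[-2.36,-0.45,-6.4],"delta_rot":[0,0,0],"claw":0}]'
```

```text
time_s: 20.15
tcp_pos: [0.5212, 0.1611, 0.1033]
orientation: [[-0.188, 0.982, -0.003], [0.982, 0.188, 0.001], [0.002, -0.003, -1.0]]
force: [-6.1, -0.6, 12.3]
width: -0.0003
gripper_force: 5.9
```

Pressed flat. Lift away and check.

```bash
python3 -m handwheel '[{"offset":[0,0,1],"delta_rot":[0,0,0],"claw":0},{"offset":[0,0,5],"delta_rot":[0,0,0],"claw":0},{"offset":[0,0,10],"delta_rot":[0,0,0],"claw":0},{"offset":[-4,0,15],"delta_rot":[0,0,0],"claw":0},{"offset":[-8,0,18],"delta_rot":[0,0,0],"claw":0},{"offset":[-8,0,18],"delta_rot":[0,0,0],"claw":0}]'
python3 - <<'E'
from rig import env
from h import *
a=np.radians(10.75);ex=np.array([np.cos(a),np.sin(a)]);ey=np.array([-ex[1],ex[0]])
o=[]
for n in('wrist','scene','top'):
    c=env.camera_params(n);p,d=env.grab_frame(n);np.savez('e.npz',p=p,d=d,**c);o.append(p[:,:,::-1])
    x=cloud(load('e.npz')).reshape(-1,3);v=(x[:,:2]-[.5383,.1729])@np.c_[ex,ey]
    k=(abs(v[:,0])<.055)&(abs(v[:,1])<.06)&(x[:,2]<.16)&(x[:,2]>.05)
    if k.sum()>30: print(n,k.sum(),np.polyfit(v[k,0],x[k,2],1),x[k,2].min(),x[k,2].max())
cv2.imwrite('pics/end.png',np.hstack([cv2.resize(o[0],(400,300)),cv2.resize(o[1],(400,300))]))
E
```

```text
time_s: 20.75
tcp_pos: [0.4397, 0.161, 0.2859]
orientation: [[-0.188, 0.982, -0.001], [0.982, 0.188, 0.004], [0.004, -0.0, -1.0]]
force: [1.8, 0.4, -0.5]
width: -0.0002
gripper_force: 0.0
wrist 12226 [0.00027319 0.10424624] 0.10122254386090661 0.10700054806316689
scene 972 [-0.00044001  0.10163708] 0.09522412128306934 0.10817865615556851
top 1325 [-0.00231112  0.1046802 ] 0.09813515303352549 0.11201455471077687
```

View pics/end.png

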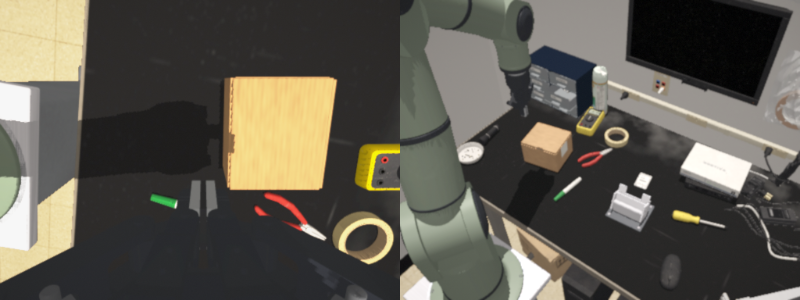

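The carton, wrist px (280,132) and scene px (547,145), is closed with the cover level. The tools and tape are in place, and the arm is clear.

```bash
python3 -m handwheel '[{"offset":[0,0,0],"delta_rot":[0,0,0],"claw":0},{"offset":[0,0,0],"delta_rot":[0,0,0],"claw":0},{"offset":[0,0,0],"delta_rot":[0,0,0],"claw":0}]' >/dev/null; python3 -c "
from rig import env
print(env.job_done())"
```

```text
the job is handed in; nothing more can be done
None
```

The job is handed in at about 21 s: the drive is seated in the slot, the side flaps and then the cover are folded flat, and the tools and tape look untouched in the last picture; no verdict came back.

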